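# Tip the potatoes from the pail into the oven tray

### The job

Carry the pail that holds the two potatoes by its bail to the oven tray and stand it upright in the tray, potatoes still inside, and let go. Then take it by the loop low on its back and raise the loop so that the pail tips gently over its front, not thrown, until it lies on its front and both potatoes roll out into the tray. Leave it lying there in the tray.

Things in the scene. Friction and masses are not known exactly. Their poses are not given: they have to be found in the camera images.
- pail: Square white pail, x 100, y 110, z 80, wall 4, 0.3 kg, with the potatoes (the smaller pail is empty). Origin: centre of underside. Upright stiff bail: wooden grip dia 14, 60 along y, at x -10, z 140. Back: steel loop, facing about world +y: bar dia 9, 72 along y at x -105, z 35, 50 off the wall; swivels in a 20 N pinch. Front: toe at the bottom, to x 70; tipped over it, it lies tilted 104 deg.
- tray: Fixed dark steel oven tray, open on top: 400 long (x), 290 wide (y), 35 high, walls and floor 5. Origin: centre of its underside; x along its length, roughly towards world -y. The pail fits lying only along the tray's length: stood with loop to the tray's -x end, its centre 45 to the -x side of the tray's, it has room for the fingers and to fall.
- potato_a: Small round brown potato, 38 long and 36 thick, 30 g, rolls down a slope of 10 degrees, lies still on the level; starts on the pail's floor. Origin: its middle.
- potato_b: Small round brown potato, 36 long and 34 thick, 30 g, rolls down a slope of 10 degrees, lies still on the level; starts on the pail's floor. Origin: its middle.
Mind the look-alikes: they are no part of the job. Leave any pink or yellow look-alike of the potato_b alone.

How it is judged:
By the outcome, as a careful person would: the job done as asked, in the order asked, and still so for the second after the job is handed in, with the robot touching nothing.
It also fails if it takes over 62 s, if anything falls off the work surface, if the arm or the gripper's body presses on something with over 40 N, if the wrist force passes 120 N, or if a joint passes its speed limit or range.

### The arm

A 7-joint arm with a two-finger parallel gripper is mounted at the origin on the work surface. World frame = base frame: x ahead of the robot, y to its left, z up, the work surface at z = 0. Lengths are in m, angles in rad, forces in N, time in s.
With the tool pointing down it reaches from about 0.4 to 0.85 m from the base axis. Payload 10.4 kg.
Tool frame: the origin (TCP) lies at the very end of the fingers, on their centre line; the grasp point (between the pads) lies 19 mm behind it (r.pinch_z is the distance from the TCP to the grasp point, in m); z points along the fingers, y is the line along which they close (so a half turn about z gives the same grasp; the last joint's range is limited). The gripper opens to 87 mm and grips with 3 to 60 N. Pads are 19 mm wide; open, the fingers measure 117 mm over their backs; the gripper's body (75 mm by 190 mm) begins 51 mm behind the grasp point.
Start: joints at [-1.198, 0.332, -0.065, 1.46, 0.022, 1.35, -0.088], TCP at [0.241, 0.577, 0.223] pointing down, gripper open.
Joint ranges: [-2.6, 2.6], [-0.5, 2.12], [-1.47, 1.34], [0.16, 2.42], [-1.27, 4.41], [0.06, 2.06], [-2.6, 2.6]. Speed limits (rad/s): [2.22, 2.22, 2.79, 2.79, 3.14, 3.14, 3.14].

### API

Orientations are given as a unit quaternion [x, y, z, w].
In Python, from bench import r, camera gives the robot as it stands. The module is installed in compiled form; this text tells all that it offers.
- The arm moves only by the shell command python3 -m pendant 'ROWS' [FORCE]. ROWS is JSON, a list of rows, each an object with "dp": the shift along the tool's x, y, z as a fraction of full scale, a list of three; "rotation": the turn, a rotation vector about the tool's x, y, z as a fraction of full scale, a list of three; "jaw": the opening, from 0 (shut) to 1 (fully open). A call has 1 to 8 rows; each row is the pose to reach, as a shift and turn from the pose commanded when the call began, along the tool's axes at that moment, turning the shorter way round; what a row does not reach only later rows make up. Full scale, the value 1, is 0.15 m for a shift and 2 pi rad for a turn. A row lasts 1/8 s, in which the tool goes at most 62.5 mm and 10.7 degrees, less where a joint would pass 70% of its speed; a pose out of reach is approached as far as the arm can. A call with a number of a shift or a turn outside -1 to 1 is refused whole. A call with a gripper value outside its range is refused whole. The fingers move at their own pace and stop on an object; FORCE is the grip in N (left out, the last holds). Time passes only in rows, so rows that repeat a pose let the fingers close. It gives the time, the measured TCP pose, the force, the opening and the grip force at its end, in the units of the state.
- r.read_state(): the state, without advancing time (a new reading comes with each control period).
- camera(name): name is "scene" or "top"; returns a dict with "image" (384x512x3 uint8, red, green, blue), "z_map" (384x512 float32, m along the optical axis (not along the pixel's ray), 0 where there is no reading), "mtx" (3x3 intrinsics, pixels), "T" (4x4, takes a point from camera to world coordinates). Camera axes: x right, y down, z forward; pixel columns grow to the right and rows downward; lengths in m; the calibration is good to about 2 mm. A picture is of the moment at which its call begins.
- r.close_job(): hands the job in; it is judged then, once.
The state is a dict: "time": time; "joint_positions": joint angles; "joint_vel": joint speeds; "joint_torque": joint torques, N m; "ee_pos": TCP position; "eef_rot": TCP orientation; "ft_force": force on the tool from outside, world axes, zero at the start; "torque": the same for the moment, N m; "width": finger opening in m; "grip_force": force on a finger pad.
Only numpy, scipy, OpenCV 4.12 (cv2) and the standard library are available. Lean on these libraries where they do the work, as an engineer would, in place of code of your own. Each camera call takes 0.05 s, during which the arm holds its last target. There are 200 camera calls.

## Working session

There is one attempt and no reset: what is moved stays moved. The work goes in short steps, Python scripts to look and compute and a shell command to move; the robot and the scene stay as the last step left them, time stands still between calls to the robot, and variables do not carry over. Pictures are saved under pics/ and viewed, at most 10 in all, crops included, and the job is handed in when it is done.

```bash
mkdir -p pics; cat > h.py <<'E'
import numpy as np, cv2
from bench import r, camera
def world(c):
    z=c["z_map"]; v,u=np.mgrid[:z.shape[0],:z.shape[1]]; K=c["mtx"]
    p=np.stack([(u-K[0,2])*z/K[0,0],(v-K[1,2])*z/K[1,1],z],-1)
    return p@c["T"][:3,:3].T+c["T"][:3,3]
def save(img,n,s=1): cv2.imwrite(f"pics/{n}.png",cv2.resize(img[...,::-1],None,fx=s,fy=s,interpolation=cv2.INTER_CUBIC))
E
python3 - <<'E'
from h import *
c=camera("top"); d=camera("scene")
np.savez("c0.npz",ti=c["image"],tw=world(c),si=d["image"],sw=world(d))
save(c["image"],"top0",1.5); save(d["image"],"scene0",1.5)
print(r.read_state(), c["T"],d["T"])
E
```

```text
{'time': 0.1, 'joint_positions': array([-1.19759309,  0.33281963, -0.06469592,  1.46086982,  0.02160369,
        1.34990269, -0.08850575]), 'joint_vel': array([ 0.00016784, -0.00195619,  0.00017718, -0.00245965,  0.00032583,
       -0.00030033, -0.00157586]), 'joint_torque': array([ 1.34918715e-03, -6.24543715e+01,  2.44747679e-02, -3.90716994e+01,
       -6.14584261e-02,  3.65649210e-02,  3.26096790e-05]), 'ee_pos': array([0.24083894, 0.5763494 , 0.22182069]), 'eef_rot': array([ 1.96607062e-01,  9.80482146e-01, -6.44785986e-04, -9.65102174e-05]), 'ft_force': array([0.62111266, 0.20493009, 0.42708466]), 'torque': array([-0.01460545, -0.04052451, -0.04089356]), 'grip_force': 0.0, 'width': 0.0871968701852091} [[ 1.47200074e-02 -9.88930010e-01  1.47650792e-01  4.58197695e-01]
 [-9.99886955e-01 -1.50113272e-02 -8.58841409e-04  1.27426566e-01]
 [ 3.06576839e-03 -1.47621458e-01 -9.89039183e-01  9.22823119e-01]
 [ 0.00000000e+00  0.00000000e+00  0.00000000e+00  1.00000000e+00]] [[-0.59181972  0.5381951  -0.60007954  0.97729164]
 [ 0.80605656  0.39078334 -0.44447857  0.42306765]
 [-0.0047151  -0.74674923 -0.66508898  0.48606394]
 [ 0.          0.          0.          1.        ]]
```

View pics/top0.png

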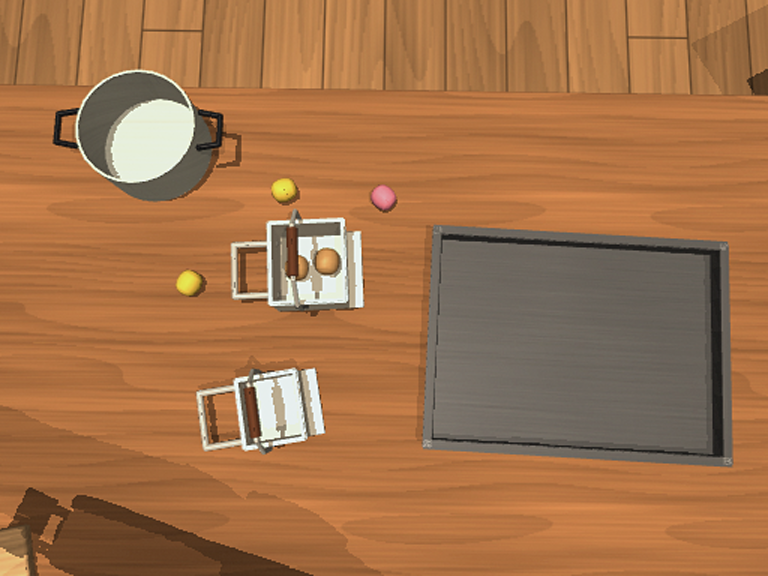

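View pics/scene0.png

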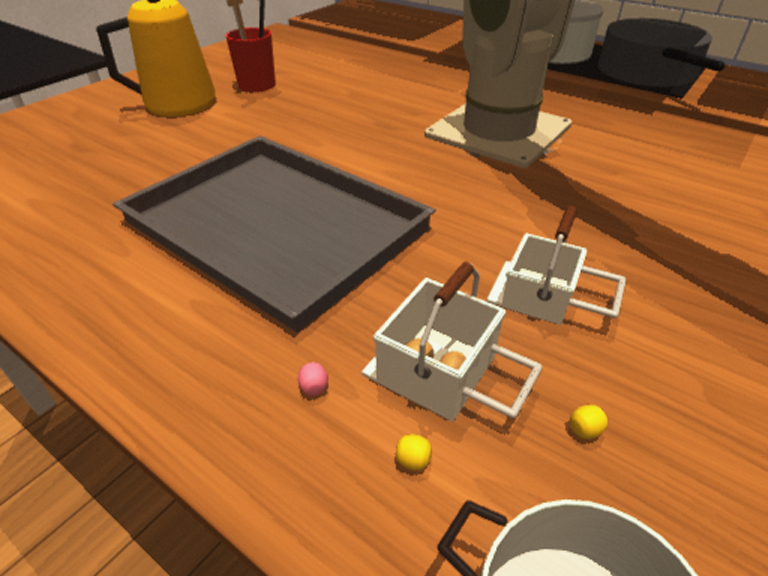

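The top view (1.5x) shows two pails. The larger, at (307,265), holds two brown potatoes at (300,266) and (327,261). The smaller, at (272,410), is empty. The loops face image left (+y), and the tray is at (577,345). Look-alikes for the target: the empty small pail at (272,410) and the white pot at (135,125) for the pail; yellow balls at (285,190) and (189,283) and a pink ball at (384,198) for the potatoes. I choose the pail at (307,265), which matches the description, and will check it in a crop.

```bash
cat > m.py <<'E'
from h import *
def rect(P):
    (c,s,a)=cv2.minAreaRect((P[:,:2]*1000).astype(np.float32)); return np.round(c,1),np.round(s,1),round(a,2)
if __name__=="__main__":
    z=np.load("c0.npz"); I=z["ti"].astype(int); W=z["tw"]
    v,u=np.mgrid[:384,:512]
    box=lambda a,b,c,d:(u>a/1.5)&(u<b/1.5)&(v>c/1.5)&(v<d/1.5)
    w=(I.min(2)>60)
    m=box(225,370,205,320)
    Z=W[...,2]
    rim=m&(abs(Z-.080)<.004); print("rim",rim.sum(),rect(W[rim]))
    brown=m&(Z>.125)&(Z<.16); print("bail",brown.sum(),rect(W[brown]),W[brown].mean(0))
    g=m&(Z>.139); print("gripwood",rect(W[g]),np.percentile(Z[g],[50,99]))
    lp=m&(abs(Z-.037)<.006)&(u<266/1.5); print("loop",lp.sum(),rect(W[lp]),np.median(Z[lp]))
    t=box(410,745,215,475)&(abs(Z-.035)<.003); print("tray",t.sum(),rect(W[t]))
    t2=box(450,690,260,440); print("floor",np.median(Z[t2]))
    save(z["ti"][130:215,145:255],"crop",5)
E
python3 m.py
```

```text
rim 618 (array([617.3, 236.3]), array([122.1, 104. ]), 3.49)
bail 318 (array([619.1, 246.1]), array([100.6,  13.2]), 2.28) [0.61759629 0.24557587 0.14366749]
gripwood (array([547.7, 203.3]), array([231.7,  37.4]), 31.1) [0.14588968 0.92282312]
loop 353 (array([614.3, 320.9]), array([80.6, 48.5]), 2.68) 0.03854731593844596
tray 4065 (array([ 521.5, -132.3]), array([413.4, 306.9]), 87.55)
floor 0.004794195607183749
```

View pics/crop.png

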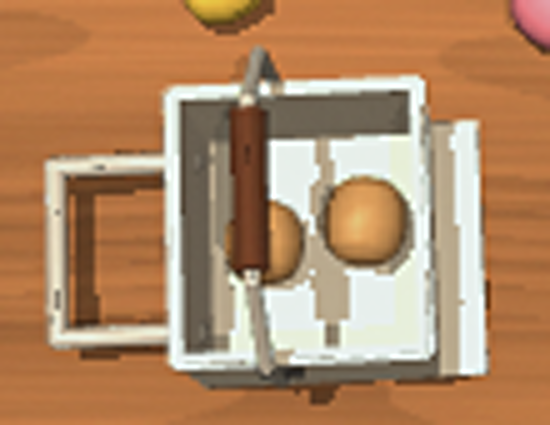

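The crop confirms it: the pail at (307,265) holds two brown potatoes, with the loop on the left (+y) and the toe on the right. The sizes fit (rim 104x122 including pixel bleed, bail top at z 0.146). Next I refine the tray and work out the first move.

```bash
cat >> h.py <<'E'
from scipy.spatial.transform import Rotation as Ro
def Rt(yaw,tilt=0):  # tool down, closing dir (tool y) at yaw deg in world; tilt: body leans to +y_tool side
    y=np.array([np.cos(np.radians(yaw)),np.sin(np.radians(yaw)),0]); z=np.array([0,0,-1.]); x=np.cross(y,z)
    return Ro.from_matrix(np.stack([x,y,z],1))*Ro.from_euler('x',tilt,degrees=True)
def go(pinch,yaw,tilt=0,start=None):  # print dp, rotation to put the grasp point at pinch
    if start is None:
        s=r.read_state(); p0=s["ee_pos"]; R0=Ro.from_quat(s["eef_rot"])
    else: p0,R0=start
    R=Rt(yaw,tilt); p=np.asarray(pinch)+R.as_matrix()[:,2]*r.pinch_z
    print("dp",np.round(R0.inv().apply(p-p0)/.15,3),"rot",np.round((R0.inv()*R).as_rotvec()/(2*np.pi),4))
    return p,R
E
python3 - <<'E'
from h import *
z=np.load("c0.npz"); W=z["tw"].reshape(-1,3)
def edges(P,c,yaw,names):
    a=np.radians(yaw); ex=np.array([np.cos(a),np.sin(a)]); ey=np.array([-ex[1],ex[0]])
    q=(P[:,:2]-c)@np.stack([ex,ey],1)
    return q
c=np.array([.5215,-.1323]); Wt=W[(abs(W[:,2]-.035)<.0025)]
for yaw in(-92.45,):
    q=edges(Wt,c,yaw,0); q=q[(abs(q[:,0])<.22)&(abs(q[:,1])<.17)]
    for k,h,w in((0,.2,.12),(1,.145,.17)):
        o=1-k; 
        for s in(-1,1):
            e=q[(abs(q[:,o])<w)&(q[:,k]*s>h-.012)]
            f=np.polyfit(e[:,o],e[:,k],1); print("tray axis",k,s,"median",np.round(np.median(e[:,k]),4),"slope deg",np.round(np.degrees(f[0]),2))
c=np.array([.6173,.2363]); Wp=W[abs(W[:,2]-.08)<.003]
q=edges(Wp,c,-87.2,0); q=q[(abs(q[:,0])<.06)&(abs(q[:,1])<.065)]
for k,h in((0,.05),(1,.055)):
    for s in(-1,1):
        e=q[(abs(q[:,1-k])<.04)&(q[:,k]*s>h-.012)]
        f=np.polyfit(e[:,1-k],e[:,k],1); print("pail axis",k,s,np.round(np.median(e[:,k]),4),np.round(np.degrees(f[0]),2))
p,R=go([.618,.246,.2],92.6)
E
```

```text
tray axis 0 -1 median -0.2006 slope deg 0.04
tray axis 0 1 median 0.199 slope deg -0.01
tray axis 1 -1 median -0.1467 slope deg 0.01
tray axis 1 1 median 0.1456 slope deg 0.0
pail axis 0 -1 -0.0488 -1.31
pail axis 0 1 0.0489 -1.35
pail axis 1 -1 -0.0512 0.95
pail axis 1 1 0.0558 0.49
dp [-3.169 -1.062  0.272] rot [-0.0002 -0.     -0.0702]
```

```bash
P="python3 -m pendant"
$P '[{"dp":[-0.3,-0.1,0],"rotation":[0,0,-0.02],"jaw":1},{"dp":[-0.65,-0.2,0],"rotation":[0,0,-0.045],"jaw":1},{"dp":[-1,-0.33,0.1],"rotation":[0,0,-0.07],"jaw":1},{"dp":[-1,-0.33,0.1],"rotation":[0,0,-0.07],"jaw":1}]' 40
python3 -c "from h import *; go([.619,.246,.2],93)"
```

```text
time: 0.6
ee_pos: [0.3645, 0.4685, 0.2062]
eef_rot: [-0.019, 1.0, -0.002, 0.0]
ft_force: [0.9, 1.4, -0.0]
width: 0.0868
grip_force: 0.0
dp [-1.638 -1.547  0.172] rot [-0.0006  0.     -0.0022]
```

```bash
P="python3 -m pendant"
$P '[{"dp":[-0.3,-0.27,0],"rotation":[0,0,0],"jaw":1},{"dp":[-0.55,-0.52,0.05],"rotation":[0,0,-0.002],"jaw":1},{"dp":[-0.82,-0.78,0.08],"rotation":[0,0,-0.002],"jaw":1},{"dp":[-0.82,-0.78,0.08],"rotation":[0,0,-0.002],"jaw":1}]'
$P '[{"dp":[-0.3,-0.27,0],"rotation":[0,0,0],"jaw":1},{"dp":[-0.55,-0.52,0.05],"rotation":[0,0,0],"jaw":1},{"dp":[-0.82,-0.77,0.08],"rotation":[0,0,0],"jaw":1},{"dp":[-0.82,-0.77,0.08],"rotation":[0,0,0],"jaw":1},{"dp":[-0.82,-0.77,0.08],"rotation":[0,0,0],"jaw":1}]'
python3 -c "from h import *; go([.619,.246,.14],93)"
```

```text
time: 1.1
ee_pos: [0.4915, 0.3575, 0.1948]
eef_rot: [-0.024, 1.0, -0.001, 0.0]
ft_force: [0.0, 0.9, 0.6]
width: 0.0869
grip_force: 0.0
time: 1.72
ee_pos: [0.6167, 0.2551, 0.1832]
eef_rot: [-0.029, 1.0, 0.0, -0.001]
ft_force: [-0.5, 1.2, 0.6]
width: 0.0868
grip_force: 0.0
dp [-0.012 -0.062  0.412] rot [ 0.0001 -0.0002  0.0008]
```

```bash
P="python3 -m pendant"
$P '[{"dp":[-0.01,-0.06,0.1],"rotation":[0,0,0],"jaw":1},{"dp":[-0.01,-0.06,0.26],"rotation":[0,0,0],"jaw":1},{"dp":[-0.01,-0.06,0.41],"rotation":[0,0,0],"jaw":1},{"dp":[-0.01,-0.06,0.41],"rotation":[0,0,0],"jaw":1},{"dp":[-0.01,-0.06,0.41],"rotation":[0,0,0],"jaw":1}]'
python3 - <<'E'
from h import *
go([.619,.246,.14],93)
E
```

```text
time: 2.35
ee_pos: [0.6196, 0.245, 0.1227]
eef_rot: [-0.029, 1.0, 0.0, 0.0]
ft_force: [0.3, -0.4, 0.4]
width: 0.0867
grip_force: 0.0
dp [0.004 0.007 0.01 ] rot [0.0001 0.0001 0.0008]
```

Within 1.5 mm. I close the jaws, then lift slightly.

```bash
P="python3 -m pendant"
$P '[{"dp":[0,0.005,0.01],"rotation":[0,0,0],"jaw":0.5},{"dp":[0,0.005,0.01],"rotation":[0,0,0],"jaw":0},{"dp":[0,0.005,0.01],"rotation":[0,0,0],"jaw":0},{"dp":[0,0.005,0.01],"rotation":[0,0,0],"jaw":0},{"dp":[0,0.005,0.01],"rotation":[0,0,0],"jaw":0},{"dp":[0,0.005,0.01],"rotation":[0,0,0],"jaw":0}]' 50
$P '[{"dp":[0,0,-0.04],"rotation":[0,0,0],"jaw":0},{"dp":[0,0,-0.1],"rotation":[0,0,0],"jaw":0},{"dp":[0,0,-0.2],"rotation":[0,0,0],"jaw":0},{"dp":[0,0,-0.3],"rotation":[0,0,0],"jaw":0},{"dp":[0,0,-0.4],"rotation":[0,0,0],"jaw":0},{"dp":[0,0,-0.5],"rotation":[0,0,0],"jaw":0},{"dp":[0,0,-0.55],"rotation":[0,0,0],"jaw":0},{"dp":[0,0,-0.55],"rotation":[0,0,0],"jaw":0}]'
python3 - <<'E'
from h import *
d=camera("scene"); save(d["image"],"lift",1.5)
# bail grip target over tray: pail centre 46 mm to tray -x, bail 10 mm further back
c=np.array([.5215,-.132]); ex=np.array([np.cos(np.radians(-92.45)),np.sin(np.radians(-92.45))])
b=c-ex*.056; print("bail target",b)
go([*b,.225],87.55)
E
```

```text
time: 3.1
ee_pos: [0.6196, 0.2452, 0.1205]
eef_rot: [-0.028, 1.0, 0.0, -0.0]
ft_force: [0.2, -0.2, -0.1]
width: 0.0351
grip_force: 0.0
time: 4.1
ee_pos: [0.6198, 0.2453, 0.2036]
eef_rot: [-0.028, 1.0, 0.0, 0.0]
ft_force: [1.1, 0.2, -4.7]
width: 0.0126
grip_force: 50.0
bail target [ 0.52389386 -0.07605119]
dp [ 0.758 -2.102 -0.023] rot [ 0.     -0.      0.0158]
```

View pics/lift.png

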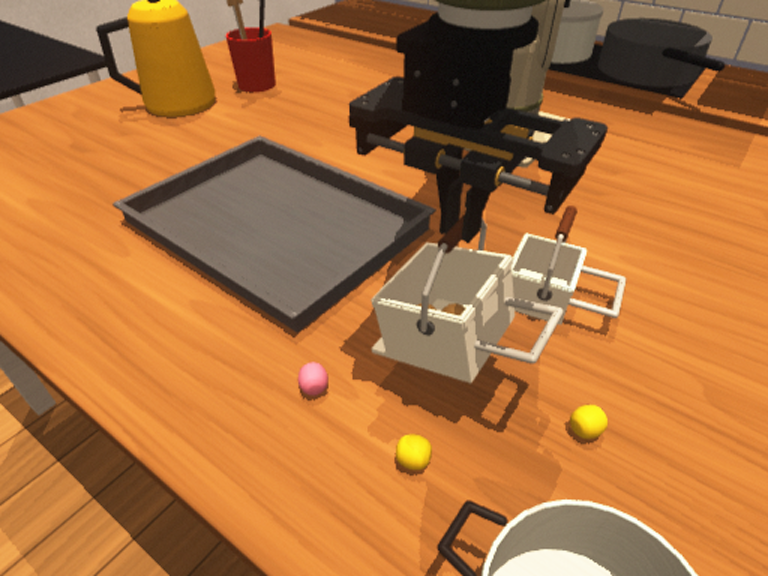

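The pail is held by the bail, clear of the table at about (445,310), with the potatoes inside and the loop at (520,340). Now I measure its tilt and height before moving.

```bash
cat > tilt.py <<'E'
from h import *
def tilt(cx,cy,yaw,zmin,zmax,cam="scene",lo=.055,hi=.125):
    d=camera(cam); W=world(d).reshape(-1,3); I=d["image"].reshape(-1,3).astype(int)
    a=np.radians(yaw); q=W[:,:2]-[cx,cy]; x=q@[np.cos(a),np.sin(a)]; y=q@[-np.sin(a),np.cos(a)]
    m=(x<-lo)&(x>-hi)&(abs(y)<.06)&(W[:,2]>zmin)&(W[:,2]<zmax)&(np.ptp(I,axis=1)<70)
    f=np.polyfit(x[m],W[m,2],1); print("loop n",m.sum(),"z at x-105",np.polyval(f,-.105),"pitch deg",np.degrees(np.arctan(f[0])),"x range",np.percentile(x[m],[1,99]),"y range",np.percentile(y[m],[1,99]))
E
python3 - <<'E'
from tilt import *
tilt(.6195,.2355,-87,.07,.17)
go([.524,-.076,.225],87.55)
E
```

```text
loop n 1128 z at x-105 0.1262053312903425 pitch deg -31.83254083917793 x range [-0.11201816 -0.05524788] y range [-0.04805989  0.0560111 ]
dp [ 0.756 -2.102 -0.025] rot [-0.     -0.0001  0.0158]
```

```bash
python3 - <<'E'
from tilt import *
tilt(.6195,.2355,-87,.09,.15,lo=.066)
tilt(.6195,.2355,-87,.09,.15,"top",lo=.066)
d=camera("scene"); save(d["image"][140:260,235:385],"lz",5)
E
```

```text
loop n 562 z at x-105 0.12464464397075542 pitch deg -14.159127682528549 x range [-0.11207932 -0.0668353 ] y range [-0.03709172  0.0413204 ]Traceback (most recent call last):
  File "<stdin>", line 3, in <module>
  File "tilt.py", line 6, in tilt
    f=np.polyfit(x[m],W[m,2],1); print("loop n",m.sum(),"z at x-105",np.polyval(f,-.105),"pitch deg",np.degrees(np.arctan(f[0])),"x range",np.percentile(x[m],[1,99]),"y range",np.percentile(y[m],[1,99]))
    raise TypeError("expected non-empty vector for x")
TypeError: expected non-empty vector for x
```

```bash
cat > pit.py <<'E'
from h import *
def pit(cx,cy,yaw):
    d=camera("scene"); W=world(d).reshape(-1,3); I=d["image"].reshape(-1,3).astype(int)
    a=np.radians(yaw); q=W[:,:2]-[cx,cy]; x=q@[np.cos(a),np.sin(a)]; y=q@[-np.sin(a),np.cos(a)]
    m=(np.ptp(I,axis=1)<60)&(y>.048)&(y<.064)&(abs(x)<.07)&(W[:,2]<.3)
    for b in np.arange(-.05,.051,.01):
        k=m&(abs(x-b)<.005)&(W[:,2]>.02); z=np.sort(W[k,2])
        if len(z)>8: print(round(b,3),len(z),"z low/high",np.round(z[1],4),np.round(z[-3],4))
    return d
E
python3 - <<'E'
from pit import *
d=pit(.6195,.2355,-87); save(d["image"][130:260,235:385],"lz",4)
E
```

```text
-0.05 252 z low/high 0.0729 0.1519
-0.04 279 z low/high 0.0696 0.1532
-0.03 257 z low/high 0.068 0.1509
-0.02 253 z low/high 0.0668 0.1489
-0.01 317 z low/high 0.0642 0.1933
0.0 214 z low/high 0.0624 0.1432
0.01 233 z low/high 0.0597 0.1415
0.02 213 z low/high 0.0573 0.1397
0.03 220 z low/high 0.0553 0.1374
0.04 166 z low/high 0.0533 0.1347
0.05 58 z low/high 0.0505 0.1328
```

View pics/lz.png

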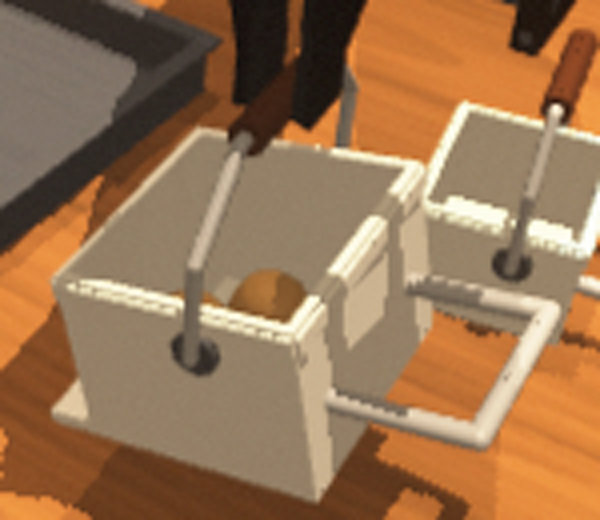

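The pail hangs about 12.6° nose-down, because the fingers were still closing as I lifted and hold the bail only by their tips. The potatoes are still inside. I'll set it down again, levelling it over the toe and keeping clear of the yellow ball, then regrasp properly.

```bash
P="python3 -m pendant"
$P '[{"dp":[0,-0.1,0],"rotation":[0,0,0],"jaw":0},{"dp":[0,-0.2,0.05],"rotation":[0,0,0],"jaw":0},{"dp":[0,-0.3,0.12],"rotation":[0,0,0],"jaw":0},{"dp":[0,-0.33,0.19],"rotation":[0,0,0],"jaw":0},{"dp":[0,-0.33,0.25],"rotation":[0,0,0],"jaw":0},{"dp":[0,-0.33,0.28],"rotation":[0,0,0],"jaw":0},{"dp":[0,-0.33,0.28],"rotation":[0,0,0],"jaw":0},{"dp":[0,-0.33,0.28],"rotation":[0,0,0],"jaw":0}]'
$P '[{"dp":[0,0.04,0.025],"rotation":[0,0,0],"jaw":0},{"dp":[0,0.08,0.05],"rotation":[0,0,0],"jaw":0},{"dp":[0,0.12,0.068],"rotation":[0,0,0],"jaw":0},{"dp":[0,0.16,0.085],"rotation":[0,0,0],"jaw":0},{"dp":[0,0.2,0.1],"rotation":[0,0,0],"jaw":0},{"dp":[0,0.21,0.11],"rotation":[0,0,0],"jaw":0},{"dp":[0,0.21,0.11],"rotation":[0,0,0],"jaw":0}]'
python3 - <<'E'
from pit import *
pit(.6195,.217,-87)
E
```

```text
time: 5.35
ee_pos: [0.6225, 0.1963, 0.1614]
eef_rot: [-0.029, 1.0, 0.0, 0.0]
ft_force: [-0.3, -0.5, -4.4]
width: 0.0128
grip_force: 50.0
time: 6.22
ee_pos: [0.6206, 0.2275, 0.1446]
eef_rot: [-0.028, 1.0, 0.0, 0.0]
ft_force: [-0.4, 0.3, -3.4]
width: 0.0126
grip_force: 50.0
-0.05 222 z low/high 0.0213 0.0916
-0.04 176 z low/high 0.0211 0.0905
-0.03 180 z low/high 0.021 0.0899
-0.02 175 z low/high 0.0216 0.0894
-0.01 189 z low/high 0.0203 0.1364
0.0 150 z low/high 0.0207 0.0866
0.01 147 z low/high 0.021 0.0856
0.02 143 z low/high 0.0217 0.0854
0.03 138 z low/high 0.022 0.0841
0.04 135 z low/high 0.0207 0.0835
0.05 48 z low/high 0.0256 0.0829
```

```bash
P="python3 -m pendant"
$P '[{"dp":[0,0.03,0.018],"rotation":[0,0,0],"jaw":0},{"dp":[0,0.06,0.034],"rotation":[0,0,0],"jaw":0},{"dp":[0,0.085,0.05],"rotation":[0,0,0],"jaw":0},{"dp":[0,0.085,0.05],"rotation":[0,0,0],"jaw":0},{"dp":[0,0.085,0.05],"rotation":[0,0,0],"jaw":0.3},{"dp":[0,0.085,0.05],"rotation":[0,0,0],"jaw":0.5},{"dp":[0,0.085,0.05],"rotation":[0,0,0],"jaw":0.5}]'
python3 - <<'E'
from pit import *
d=pit(.6195,.23,-87)
W=world(d); m=(W[...,2]>.12)&(W[...,2]<.155)&(d["image"][...,0].astype(int)-d["image"][...,2]>35)&(abs(W[...,0]-.62)<.05)&(abs(W[...,1]-.24)<.06)
print(m.sum(),W[m].min(0),W[m].max(0),np.median(W[m],0)); save(d["image"][130:260,235:385],"dn",4)
print(r.read_state()["width"],r.read_state()["ee_pos"])
E
```

```text
time: 7.15
ee_pos: [0.6201, 0.24, 0.1372]
eef_rot: [-0.028, 1.0, 0.0, 0.0]
ft_force: [-0.3, 0.1, -0.1]
width: 0.0345
grip_force: 0.0
-0.05 131 z low/high 0.021 0.0811
-0.04 165 z low/high 0.0204 0.081
-0.03 156 z low/high 0.0204 0.0812
-0.02 162 z low/high 0.0205 0.0808
-0.01 185 z low/high 0.0204 0.1289
0.0 130 z low/high 0.0217 0.0811
0.01 138 z low/high 0.0202 0.0806
0.02 137 z low/high 0.0211 0.0812
0.03 142 z low/high 0.0205 0.081
0.04 132 z low/high 0.0207 0.0804
0.05 74 z low/high 0.0213 0.0808
307 [0.59115647 0.22121635 0.12324124] [0.66995083 0.26591099 0.15358805] [0.62923358 0.24255381 0.14567849]
0.03811441327450307 [0.62001789 0.24000857 0.13716337]
```

View pics/dn.png

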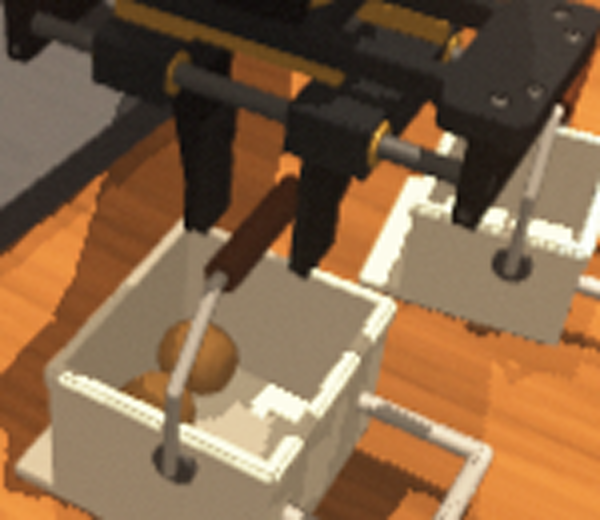

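The pail stands level with both potatoes inside, and the bail sits between the open fingers. I lower 17 mm, close with time to spare and check before lifting.

```bash
P="python3 -m pendant"
$P '[{"dp":[0,0,0.06],"rotation":[0,0,0],"jaw":0.5},{"dp":[0,0,0.11],"rotation":[0,0,0],"jaw":0.5},{"dp":[0,0,0.11],"rotation":[0,0,0],"jaw":0.5},{"dp":[0,0,0.11],"rotation":[0,0,0],"jaw":0},{"dp":[0,0,0.11],"rotation":[0,0,0],"jaw":0},{"dp":[0,0,0.11],"rotation":[0,0,0],"jaw":0},{"dp":[0,0,0.11],"rotation":[0,0,0],"jaw":0},{"dp":[0,0,0.11],"rotation":[0,0,0],"jaw":0}]' 60
$P '[{"dp":[0,0,0],"rotation":[0,0,0],"jaw":0},{"dp":[0,0,0],"rotation":[0,0,0],"jaw":0},{"dp":[0,0,-0.03],"rotation":[0,0,0],"jaw":0},{"dp":[0,0,-0.07],"rotation":[0,0,0],"jaw":0},{"dp":[0,0,-0.1],"rotation":[0,0,0],"jaw":0},{"dp":[0,0,-0.1],"rotation":[0,0,0],"jaw":0}]'
```

```text
time: 8.2
ee_pos: [0.62, 0.2401, 0.1207]
eef_rot: [-0.028, 1.0, 0.0, 0.0]
ft_force: [-0.7, 0.4, 1.0]
width: 0.0125
grip_force: 60.0
time: 8.95
ee_pos: [0.6202, 0.2403, 0.1362]
eef_rot: [-0.028, 1.0, 0.0, 0.0]
ft_force: [-0.1, 0.5, -2.0]
width: 0.0122
grip_force: 59.9
```

```bash
python3 - <<'E'
from pit import *
pit(.6195,.23,-87)
go([.524,-.076,.225],87.55)
E
```

```text
-0.05 226 z low/high 0.0235 0.1025
-0.04 226 z low/high 0.0207 0.1037
-0.03 209 z low/high 0.0214 0.1019
-0.02 210 z low/high 0.0204 0.0986
-0.01 220 z low/high 0.0212 0.1438
0.0 163 z low/high 0.0205 0.0943
0.01 166 z low/high 0.0207 0.0924
0.02 161 z low/high 0.0204 0.0907
0.03 153 z low/high 0.0207 0.0885
0.04 128 z low/high 0.0228 0.0857
0.05 41 z low/high 0.0562 0.0847
dp [ 0.759 -2.069 -0.471] rot [0.0001 0.0001 0.0158]
```

The bail swivels freely in the grip, with a steady hang of about 12°. I'll carry it gently that way and level it over the toe on landing, as that worked just now.

```bash
P="python3 -m pendant"
$P '[{"dp":[0,0,-0.06],"rotation":[0,0,0],"jaw":0},{"dp":[0,-0.03,-0.15],"rotation":[0,0,0],"jaw":0},{"dp":[0.02,-0.08,-0.25],"rotation":[0,0,0.002],"jaw":0},{"dp":[0.05,-0.16,-0.35],"rotation":[0,0,0.004],"jaw":0},{"dp":[0.08,-0.25,-0.44],"rotation":[0,0,0.006],"jaw":0},{"dp":[0.12,-0.35,-0.5],"rotation":[0,0,0.008],"jaw":0},{"dp":[0.16,-0.46,-0.53],"rotation":[0,0,0.01],"jaw":0},{"dp":[0.2,-0.58,-0.55],"rotation":[0,0,0.012],"jaw":0}]'
$P '[{"dp":[0.05,-0.13,0],"rotation":[0,0,0.002],"jaw":0},{"dp":[0.1,-0.26,0],"rotation":[0,0,0.003],"jaw":0},{"dp":[0.15,-0.39,0],"rotation":[0,0,0.004],"jaw":0},{"dp":[0.2,-0.52,0],"rotation":[0,0,0.004],"jaw":0},{"dp":[0.25,-0.65,0],"rotation":[0,0,0.004],"jaw":0},{"dp":[0.3,-0.78,0],"rotation":[0,0,0.004],"jaw":0},{"dp":[0.35,-0.9,0],"rotation":[0,0,0.004],"jaw":0},{"dp":[0.38,-1,0],"rotation":[0,0,0.004],"jaw":0}]'
python3 - <<'E'
from h import *
go([.5225,-.108,.215],87.55)
E
```

```text
time: 10.0
ee_pos: [0.5943, 0.1501, 0.2181]
eef_rot: [0.01, 1.0, -0.0, -0.0]
ft_force: [-0.7, 0.6, -4.9]
width: 0.0129
grip_force: 59.9
time: 11.0
ee_pos: [0.5346, 0.0013, 0.2181]
eef_rot: [0.022, 1.0, 0.0, 0.0]
ft_force: [-0.1, -1.0, -5.0]
width: 0.0122
grip_force: 59.9
dp [ 0.048 -0.731  0.145] rot [ 0.      0.     -0.0003]
```

```bash
P="python3 -m pendant"
$P '[{"dp":[0.01,-0.11,0],"rotation":[0,0,0],"jaw":0},{"dp":[0.02,-0.22,0],"rotation":[0,0,0],"jaw":0},{"dp":[0.03,-0.34,0],"rotation":[0,0,0],"jaw":0},{"dp":[0.04,-0.45,0.03],"rotation":[0,0,0],"jaw":0},{"dp":[0.04,-0.55,0.06],"rotation":[0,0,0],"jaw":0},{"dp":[0.04,-0.62,0.1],"rotation":[0,0,0],"jaw":0},{"dp":[0.04,-0.66,0.13],"rotation":[0,0,0],"jaw":0},{"dp":[0.04,-0.67,0.13],"rotation":[0,0,0],"jaw":0}]'
python3 - <<'E'
from pit import *
d=camera("scene"); W=world(d).reshape(-1,3)
pit(.5225-.0005,-.108-.02,-92.45)
go([.5225,-.108,.165],87.55)
E
```

```text
time: 12.0
ee_pos: [0.5244, -0.0977, 0.198]
eef_rot: [0.022, 1.0, 0.0, -0.0]
ft_force: [1.1, 0.6, -3.8]
width: 0.0126
grip_force: 59.9
-0.05 106 z low/high 0.0841 0.1642
-0.04 123 z low/high 0.08 0.1623
-0.03 143 z low/high 0.0775 0.2051
-0.02 71 z low/high 0.076 0.1502
-0.01 99 z low/high 0.0732 0.1533
0.0 97 z low/high 0.0688 0.1493
0.01 94 z low/high 0.067 0.147
0.02 65 z low/high 0.065 0.1451
0.03 27 z low/high 0.0622 0.1411
dp [ 0.012 -0.072  0.348] rot [ 0.      0.     -0.0001]
```

```bash
P="python3 -m pendant"
$P '[{"dp":[0.01,-0.04,0.03],"rotation":[0,0,0],"jaw":0},{"dp":[0.01,-0.08,0.08],"rotation":[0,0,0],"jaw":0},{"dp":[0.01,-0.11,0.14],"rotation":[0,0,0],"jaw":0},{"dp":[0.01,-0.12,0.2],"rotation":[0,0,0],"jaw":0},{"dp":[0.01,-0.12,0.26],"rotation":[0,0,0],"jaw":0},{"dp":[0.01,-0.12,0.3],"rotation":[0,0,0],"jaw":0},{"dp":[0.01,-0.12,0.33],"rotation":[0,0,0],"jaw":0},{"dp":[0.01,-0.12,0.33],"rotation":[0,0,0],"jaw":0}]'
python3 - <<'E'
from pit import *
pit(.522,-.136,-92.45)
go([.5239,-.076,.146],87.55)
E
```

```text
time: 13.1
ee_pos: [0.5223, -0.1154, 0.1488]
eef_rot: [0.022, 1.0, 0.0, -0.0]
ft_force: [-0.7, -0.1, -3.8]
width: 0.0122
grip_force: 59.9
-0.05 97 z low/high 0.0378 0.1187
-0.04 98 z low/high 0.0328 0.1149
-0.03 104 z low/high 0.0295 0.1115
-0.02 161 z low/high 0.0275 0.1531
-0.01 65 z low/high 0.025 0.1035
0.0 85 z low/high 0.0234 0.1034
0.01 77 z low/high 0.0224 0.1
0.02 73 z low/high 0.0235 0.0972
0.03 46 z low/high 0.0438 0.0947
0.04 16 z low/high 0.0722 0.0914
dp [0.002 0.263 0.145] rot [ 0.      0.     -0.0002]
```

```bash
P="python3 -m pendant"
$P '[{"dp":[0,0.01,0.03],"rotation":[0,0,0],"jaw":0},{"dp":[0,0.05,0.05],"rotation":[0,0,0],"jaw":0},{"dp":[0,0.09,0.066],"rotation":[0,0,0],"jaw":0},{"dp":[0,0.14,0.087],"rotation":[0,0,0],"jaw":0},{"dp":[0,0.19,0.11],"rotation":[0,0,0],"jaw":0},{"dp":[0,0.23,0.13],"rotation":[0,0,0],"jaw":0},{"dp":[0,0.265,0.147],"rotation":[0,0,0],"jaw":0},{"dp":[0,0.265,0.147],"rotation":[0,0,0],"jaw":0}]'
python3 - <<'E'
from pit import *
pit(.524,-.087,-92.45)
go([.5239,-.076,.145],87.55)
E
```

```text
time: 14.15
ee_pos: [0.5241, -0.0752, 0.1268]
eef_rot: [0.022, 1.0, 0.0, -0.0]
ft_force: [-0.1, 0.4, -4.4]
width: 0.0122
grip_force: 59.9
-0.05 129 z low/high 0.0206 0.0874
-0.04 80 z low/high 0.0236 0.087
-0.03 79 z low/high 0.0215 0.0872
-0.02 94 z low/high 0.0212 0.0968
-0.01 134 z low/high 0.0201 0.1322
0.0 46 z low/high 0.0212 0.0832
0.01 77 z low/high 0.0206 0.0861
0.02 73 z low/high 0.0212 0.0863
0.03 71 z low/high 0.0216 0.0865
0.04 71 z low/high 0.022 0.086
0.05 29 z low/high 0.0244 0.085
dp [ 0.001 -0.003  0.004] rot [ 0.     -0.     -0.0001]
```

```bash
P="python3 -m pendant"
$P '[{"dp":[0,0,0.005],"rotation":[0,0,0],"jaw":0.3},{"dp":[0,0,0.005],"rotation":[0,0,0],"jaw":0.5},{"dp":[0,0,0.005],"rotation":[0,0,0],"jaw":0.5},{"dp":[0,0,-0.1],"rotation":[0,0,0],"jaw":0.5},{"dp":[0,0,-0.3],"rotation":[0,0,0],"jaw":0.5},{"dp":[0,0,-0.55],"rotation":[0,0,0],"jaw":0.5},{"dp":[0,0.1,-0.7],"rotation":[0,0,0],"jaw":0.5},{"dp":[0,0.3,-0.8],"rotation":[0,0,0],"jaw":0.3}]'
$P '[{"dp":[0,0.3,0],"rotation":[0.02,0,0],"jaw":0.3},{"dp":[0,0.65,0],"rotation":[0.04,0,0],"jaw":0.3},{"dp":[0,0.95,0],"rotation":[0.0556,0,0],"jaw":0.3},{"dp":[0,0.95,0],"rotation":[0.0556,0,0],"jaw":0.3}]'
python3 - <<'E'
from pit import *
t=camera("top"); W=world(t).reshape(-1,3); I=t["image"].reshape(-1,3).astype(int)
c=np.array([.5215,-.132]); a=np.radians(-92.45); ex=np.array([np.cos(a),np.sin(a)]); ey=np.array([-ex[1],ex[0]])
q=np.c_[(W[:,:2]-c)@ex,(W[:,:2]-c)@ey]; pale=(np.ptp(I,axis=1)<60)
ar=(abs(q[:,0])<.19)&(abs(q[:,1])<.13)
for n,z0,x0 in(("rim",.085,None),("loop",.0435,-.095),("toe",.0,None)):
    m=ar&pale&(abs(W[:,2]-z0)<.004)
    if n=="loop": m&=q[:,0]<x0
    if n=="toe": continue
    p=(q[m]*1000).astype(np.float32); print(n,m.sum(),cv2.minAreaRect(p),np.percentile(p,[1,99],axis=0).round(1))
save(t["image"][100:330,250:512],"st",3)
print(r.read_state()["ee_pos"],r.read_state()["width"])
E
```

```text
time: 15.2
ee_pos: [0.5266, -0.0317, 0.2497]
eef_rot: [0.023, 1.0, 0.0, 0.001]
ft_force: [1.7, 1.3, -0.5]
width: 0.0391
grip_force: 0.0
time: 15.7
ee_pos: [0.5315, 0.118, 0.2466]
eef_rot: [0.017, 0.985, -0.174, -0.004]
ft_force: [-0.1, -1.1, -1.1]
width: 0.0262
grip_force: 0.0
rim 640 ((-48.952701568603516, -0.44998931884765625), (103.79216003417969, 123.50689697265625), 0.5179213285446167) [[-100.5  -56.5]
 [   2.8   57.2]]
loop 426 ((-127.873046875, -1.0700912475585938), (60.23776626586914, 106.89873504638672), 0.00944359228014946) [[-157.9  -39.8]
 [ -98.1   43.8]]
[0.53213614 0.11430675 0.2471756 ] 0.026161280493157118
```

View pics/st.png

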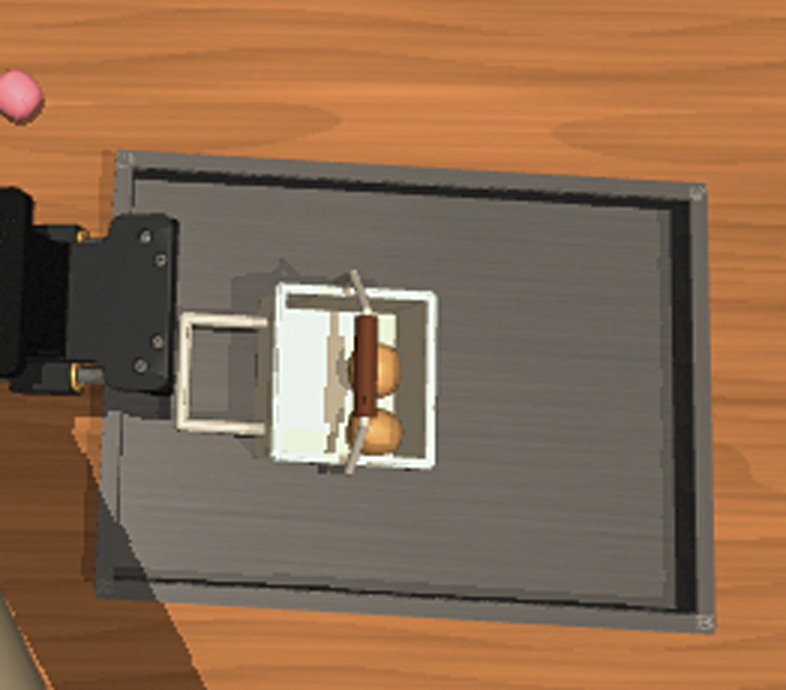

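The top crop shows the pail upright in the tray at (355,375), with two potatoes inside (375,370) and (378,432), the bail upright, and the loop bar free at (185,372). Its centre is 49 mm to the tray's -x side, aligned within 0.5°. Next is the loop.

```bash
cat > lp.py <<'E'
from h import *
c=np.array([.5215,-.132]); a=np.radians(-92.45); ex=np.array([np.cos(a),np.sin(a)]); ey=np.array([-ex[1],ex[0]])
def bar(theta,extra=0):  # grasp point on the bar, pail tipped theta deg about the toe
    t=np.radians(theta); x=-.175*np.cos(t)+.035*np.sin(t); z=.175*np.sin(t)+.035*np.cos(t)
    q=c+ex*(.0215+x)+ey*.001; return np.array([*q,.005+z])
E
python3 - <<'E'
from lp import *
b=bar(0); print(b)
R=Rt(87.55,20); ax=R.as_matrix()[:,2]
s=go(b-ax*.07,87.55,20); go(b,87.55,20,s)
E
```

```text
[0.52906083 0.02131694 0.04      ]
dp [-0.005 -0.11   1.168] rot [-0.      0.0001  0.0006]
dp [0.    0.    0.467] rot [0. 0. 0.]
```

```bash
P="python3 -m pendant"
$P '[{"dp":[0,-0.05,0.3],"rotation":[0,0,0],"jaw":0.3},{"dp":[0,-0.11,0.6],"rotation":[0,0,0],"jaw":0.3},{"dp":[0,-0.11,0.9],"rotation":[0,0,0],"jaw":0.3},{"dp":[0,-0.11,1],"rotation":[0,0,0],"jaw":0.3},{"dp":[0,-0.11,1],"rotation":[0,0,0],"jaw":0.3},{"dp":[0,-0.11,1],"rotation":[0,0,0],"jaw":0.3}]'
python3 - <<'E'
from lp import *
go(bar(0),87.55,20)
t=camera("top"); s=camera("scene")
for n,d in(("top",t),("scene",s)):
    W=world(d).reshape(-1,3); I=d["image"].reshape(-1,3).astype(int)
    q=np.c_[(W[:,:2]-c)@ex,(W[:,:2]-c)@ey]
    m=(q[:,0]<-.144)&(q[:,0]>-.165)&(abs(q[:,1])<.045)&(abs(W[:,2]-.04)<.008)&(I.min(1)>90)
    if m.sum(): print(n,m.sum(),np.median(q[m],0),np.percentile(W[m,2],[5,50,95]))
E
```

```text
time: 16.5
ee_pos: [0.5305, 0.0456, 0.1135]
eef_rot: [0.022, 0.985, -0.173, -0.003]
ft_force: [0.5, 0.7, 0.6]
width: 0.026
grip_force: 0.0
dp [0.004 0.015 0.64 ] rot [ 0.0002  0.0003 -0.0003]
top 33 [-0.15175442 -0.03550474] [0.04092799 0.04375629 0.046315  ]
scene 97 [-0.15333691  0.00106457] [0.04191245 0.04415968 0.04576961]
```

```bash
P="python3 -m pendant"
$P '[{"dp":[0,0.015,0.12],"rotation":[0,0,0],"jaw":0.3},{"dp":[0,0.015,0.28],"rotation":[0,0,0],"jaw":0.3},{"dp":[0,0.015,0.42],"rotation":[0,0,0],"jaw":0.3},{"dp":[0,0.015,0.55],"rotation":[0,0,0],"jaw":0.3},{"dp":[0,0.015,0.63],"rotation":[0,0,0],"jaw":0.3},{"dp":[0,0.015,0.64],"rotation":[0,0,0],"jaw":0.3},{"dp":[0,0.015,0.64],"rotation":[0,0,0],"jaw":0.3}]'
python3 - <<'E'
from lp import *
go(bar(0),87.55,20)
s=camera("scene"); save(s["image"][60:260,60:330],"lg",2.9)
E
```

```text
time: 17.48
ee_pos: [0.5284, 0.0143, 0.021]
eef_rot: [0.022, 0.985, -0.174, -0.004]
ft_force: [0.4, 0.7, -0.4]
width: 0.0263
grip_force: 0.0
dp [-0.003  0.001 -0.01 ] rot [ 0.      0.     -0.0002]
```

View pics/lg.png

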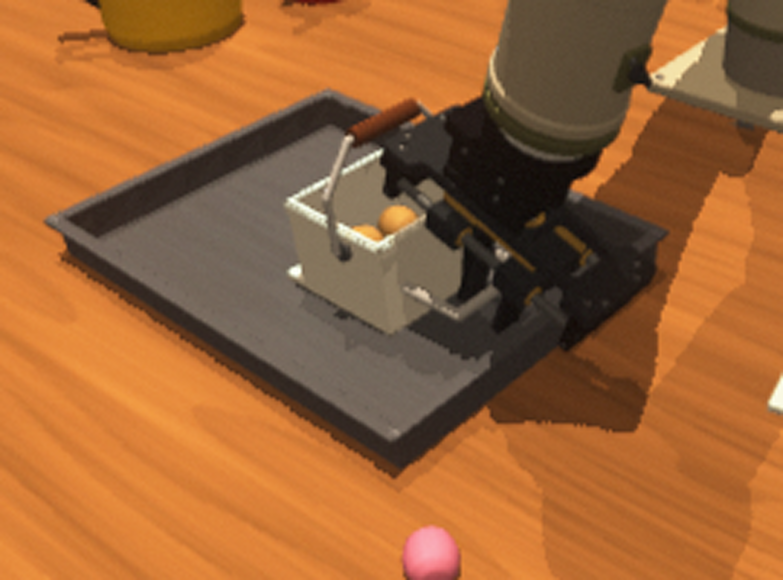

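The fingers straddle the loop bar at (475,295), pail still upright. I close at 20 N and compute the arc.

```bash
P="python3 -m pendant"
$P '[{"dp":[0,0,0],"rotation":[0,0,0],"jaw":0},{"dp":[0,0,0],"rotation":[0,0,0],"jaw":0},{"dp":[0,0,0],"rotation":[0,0,0],"jaw":0},{"dp":[0,0,0],"rotation":[0,0,0],"jaw":0},{"dp":[0,0,0],"rotation":[0,0,0],"jaw":0}]' 20
python3 - <<'E'
from lp import *
R=Rt(87.55,20)
for k in range(4):
    b0=bar(k*26)
    print(k,[list(map(float,np.round(R.inv().apply(bar(k*26+d)-b0)/.15,3))) for d in np.linspace(26/8,26,8)])
E
```

```text
time: 18.15
ee_pos: [0.5282, 0.014, 0.0209]
eef_rot: [0.022, 0.985, -0.174, -0.004]
ft_force: [-0.6, -0.8, 3.8]
width: 0.0083
grip_force: 20.0
0 [[-0.0, -0.037, -0.057], [-0.0, -0.077, -0.111], [-0.0, -0.119, -0.163], [-0.0, -0.165, -0.213], [-0.0, -0.214, -0.26], [-0.0, -0.265, -0.304], [-0.0, -0.318, -0.345], [-0.0, -0.374, -0.383]]
1 [[0.0, -0.058, -0.035], [-0.0, -0.117, -0.066], [0.0, -0.179, -0.094], [0.0, -0.242, -0.119], [0.0, -0.306, -0.14], [0.0, -0.371, -0.157], [0.0, -0.437, -0.171], [0.0, -0.504, -0.18]]
2 [[0.0, -0.067, -0.006], [0.0, -0.135, -0.008], [-0.0, -0.202, -0.006], [-0.0, -0.269, -0.001], [0.0, -0.336, 0.008], [0.0, -0.402, 0.022], [-0.0, -0.468, 0.038], [0.0, -0.532, 0.059]]
3 [[0.0, -0.063, 0.024], [0.0, -0.125, 0.052], [-0.0, -0.184, 0.083], [0.0, -0.243, 0.117], [-0.0, -0.298, 0.155], [-0.0, -0.352, 0.196], [0.0, -0.404, 0.239], [-0.0, -0.452, 0.286]]
```

```bash
P="python3 -m pendant"
$P '[{"dp":[0,-0.037,-0.057],"rotation":[0,0,0],"jaw":0},{"dp":[0,-0.077,-0.111],"rotation":[0,0,0],"jaw":0},{"dp":[0,-0.119,-0.163],"rotation":[0,0,0],"jaw":0},{"dp":[0,-0.165,-0.213],"rotation":[0,0,0],"jaw":0},{"dp":[0,-0.214,-0.26],"rotation":[0,0,0],"jaw":0},{"dp":[0,-0.265,-0.304],"rotation":[0,0,0],"jaw":0},{"dp":[0,-0.318,-0.345],"rotation":[0,0,0],"jaw":0},{"dp":[0,-0.374,-0.383],"rotation":[0,0,0],"jaw":0}]' 20
python3 - <<'E'
from lp import *
go(bar(26),87.55,20); s=camera("scene"); save(s["image"][60:260,60:330],"a1",2.9); print(r.read_state()["ft_force"],r.read_state()["width"])
W=world(s).reshape(-1,3); I=s["image"].reshape(-1,3).astype(int); q=np.c_[(W[:,:2]-c)@ex,(W[:,:2]-c)@ey]
# toe/pail lowest front edge on visible +y side; side-wall rim line
m=(I.min(1)>80)&(np.ptp(I,axis=1)<60)&(abs(q[:,1]-.055)<.01)&(abs(q[:,0])<.19)&(W[:,2]>.01)
for z0 in np.arange(.02,.15,.015):
    k=m&(abs(W[:,2]-z0)<.004)
    if k.sum()>3: print(round(z0,3),np.percentile(q[k,0],[3,97]).round(3))
E
```

```text
time: 19.15
ee_pos: [0.5266, -0.0193, 0.0945]
eef_rot: [0.022, 0.985, -0.174, -0.004]
ft_force: [-0.3, 2.4, -1.0]
width: 0.0082
grip_force: 20.0
dp [-0.005  0.005 -0.01 ] rot [-0.     -0.     -0.0002]
[0.68103609 2.30947898 0.34035449] 0.008263019049919489
0.02 [-0.009  0.011]
0.035 [-0.04   0.013]
0.05 [-0.065  0.021]
0.065 [-0.081  0.025]
0.08 [-0.074  0.032]
0.095 [-0.068  0.022]
0.11 [-0.06 -0.01]
0.125 [-0.055 -0.008]
0.14 [-0.004  0.002]
```

View pics/a1.png

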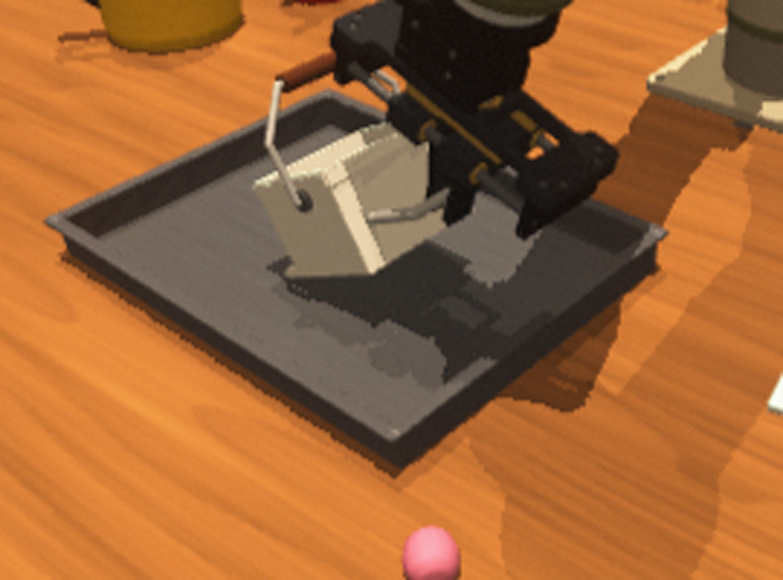

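The pail is tipping over its toe as planned, about 26° with the loop held and low forces. I continue the arc.

```bash
P="python3 -m pendant"
$P '[{"dp":[0,-0.058,-0.035],"rotation":[0,0,0],"jaw":0},{"dp":[0,-0.117,-0.066],"rotation":[0,0,0],"jaw":0},{"dp":[0,-0.179,-0.094],"rotation":[0,0,0],"jaw":0},{"dp":[0,-0.242,-0.119],"rotation":[0,0,0],"jaw":0},{"dp":[0,-0.306,-0.14],"rotation":[0,0,0],"jaw":0},{"dp":[0,-0.371,-0.157],"rotation":[0,0,0],"jaw":0},{"dp":[0,-0.437,-0.171],"rotation":[0,0,0],"jaw":0},{"dp":[0,-0.504,-0.18],"rotation":[0,0,0],"jaw":0}]' 20
cat > lie.py <<'E'
from lp import *
def lie(th):
    go(bar(th),87.55,20); s=camera("scene"); st=r.read_state(); print(st["ft_force"],st["width"],st["time"])
    W=world(s).reshape(-1,3); I=s["image"].reshape(-1,3).astype(int); q=np.c_[(W[:,:2]-c)@ex,(W[:,:2]-c)@ey]
    m=(I.min(1)>80)&(np.ptp(I,axis=1)<60)&(abs(q[:,1]-.055)<.01)&(abs(q[:,0])<.19)&(W[:,2]>.01)
    for z0 in np.arange(.02,.18,.02):
        k=m&(abs(W[:,2]-z0)<.004)
        if k.sum()>3: print(round(z0,3),np.percentile(q[k,0],[3,97]).round(3))
    return s
E
python3 -c "from lie import *; lie(52)"
```

```text
time: 20.2
ee_pos: [0.5241, -0.0813, 0.1457]
eef_rot: [0.022, 0.985, -0.174, -0.004]
ft_force: [0.4, 3.5, 4.0]
width: 0.0082
grip_force: 20.0
dp [-0.004  0.007 -0.011] rot [-0.      0.     -0.0002]
[0.39093402 3.11318729 5.46883014] 0.007962952912206998 20.25
0.02 [0.015 0.021]
0.04 [-0.     0.039]
0.06 [-0.017  0.058]
0.08 [-0.031  0.063]
0.1 [-0.049  0.045]
0.12 [-0.028  0.04 ]
0.14 [-0.003  0.067]
```

```bash
P="python3 -m pendant"
$P '[{"dp":[0,-0.05,-0.005],"rotation":[0,0,0],"jaw":0},{"dp":[0,-0.1,-0.008],"rotation":[0,0,0],"jaw":0},{"dp":[0,-0.15,-0.008],"rotation":[0,0,0],"jaw":0},{"dp":[0,-0.2,-0.006],"rotation":[0,0,0],"jaw":0},{"dp":[0,-0.24,-0.003],"rotation":[0,0,0],"jaw":0},{"dp":[0,-0.27,-0.001],"rotation":[0,0,0],"jaw":0},{"dp":[0,-0.3,0.004],"rotation":[0,0,0],"jaw":0},{"dp":[0,-0.336,0.008],"rotation":[0,0,0],"jaw":0}]' 20
$P '[{"dp":[0,-0.04,0.008],"rotation":[0,0,0],"jaw":0},{"dp":[0,-0.08,0.018],"rotation":[0,0,0],"jaw":0},{"dp":[0,-0.12,0.028],"rotation":[0,0,0],"jaw":0},{"dp":[0,-0.16,0.04],"rotation":[0,0,0],"jaw":0},{"dp":[0,-0.196,0.051],"rotation":[0,0,0],"jaw":0},{"dp":[0,-0.196,0.051],"rotation":[0,0,0],"jaw":0}]' 20
python3 -c "from lie import *; lie(78)"
```

```text
time: 21.25
ee_pos: [0.5218, -0.129, 0.1614]
eef_rot: [0.022, 0.985, -0.174, -0.004]
ft_force: [1.1, 1.0, 4.2]
width: 0.0078
grip_force: 20.0
time: 22.0
ee_pos: [0.5203, -0.1595, 0.1642]
eef_rot: [0.022, 0.985, -0.174, -0.004]
ft_force: [1.6, 0.5, 5.0]
width: 0.0083
grip_force: 20.1
dp [-0.007  0.007 -0.015] rot [-0.0001 -0.0001 -0.0003]
[ 1.18924047 -0.01720406  5.02949085] 0.008054110371805897 22.05
0.04 [0.023 0.091]
0.06 [0.016 0.091]
0.08 [0.012 0.085]
0.1 [0.006 0.087]
0.12 [-0.001  0.074]
0.14 [0.061 0.074]
```

```bash
P="python3 -m pendant"
$P '[{"dp":[0,-0.045,0.015],"rotation":[0,0,0],"jaw":0},{"dp":[0,-0.09,0.033],"rotation":[0,0,0],"jaw":0},{"dp":[0,-0.135,0.055],"rotation":[0,0,0],"jaw":0},{"dp":[0,-0.18,0.078],"rotation":[0,0,0],"jaw":0},{"dp":[0,-0.22,0.102],"rotation":[0,0,0],"jaw":0},{"dp":[0,-0.26,0.126],"rotation":[0,0,0],"jaw":0},{"dp":[0,-0.298,0.15],"rotation":[0,0,0],"jaw":0},{"dp":[0,-0.298,0.15],"rotation":[0,0,0],"jaw":0}]' 20
python3 -c "from lie import *; lie(104)"
```

```text
time: 23.05
ee_pos: [0.518, -0.2089, 0.1581]
eef_rot: [0.022, 0.985, -0.174, -0.004]
ft_force: [1.1, -0.7, 1.1]
width: 0.0081
grip_force: 20.1
dp [-0.009 -0.149  0.12 ] rot [-0.0001 -0.0002 -0.0003]
[1.20344088 0.21125066 1.65241764] 0.007396895064642826 23.1
0.02 [0.025 0.098]
0.04 [0.027 0.104]
0.06 [0.028 0.105]
0.08 [0.03  0.149]
0.1 [0.031 0.106]
0.12 [0.032 0.108]
```

```bash
P="python3 -m pendant"
$P '[{"dp":[0,-0.03,0.022],"rotation":[0,0,0],"jaw":0},{"dp":[0,-0.06,0.044],"rotation":[0,0,0],"jaw":0},{"dp":[0,-0.09,0.067],"rotation":[0,0,0],"jaw":0},{"dp":[0,-0.12,0.092],"rotation":[0,0,0],"jaw":0},{"dp":[0,-0.145,0.115],"rotation":[0,0,0],"jaw":0},{"dp":[0,-0.145,0.115],"rotation":[0,0,0],"jaw":0},{"dp":[0,-0.145,0.115],"rotation":[0,0,0],"jaw":0}]' 20
cat > pot.py <<'E'
from lp import *
def pots(cam="top"):
    t=camera(cam); W=world(t); I=t["image"]; q=np.stack([(W[...,:2]-c)@ex,(W[...,:2]-c)@ey],-1)
    hsv=cv2.cvtColor(I,cv2.COLOR_RGB2HSV)
    m=((hsv[...,1]>90)&(hsv[...,0]<22)&(abs(q[...,0])<.195)&(abs(q[...,1])<.14)&(W[...,2]>.01)&(W[...,2]<.2)).astype(np.uint8)
    n,l,st,ce=cv2.connectedComponentsWithStats(m)
    for i in range(1,n):
        if st[i,4]>15: print(cam,"blob px",st[i,4],ce[i].round(),"tray xy",np.median(q[l==i],0).round(3),"z max",W[l==i][:,2].max().round(3))
    return t
E
python3 - <<'E'
from lie import *; lie(104)
from pot import *; pots("scene"); pots("top")
E
```

```text
time: 23.98
ee_pos: [0.5172, -0.2347, 0.1497]
eef_rot: [0.022, 0.985, -0.174, -0.004]
ft_force: [-0.5, -1.1, 3.3]
width: 0.0079
grip_force: 19.7
dp [-0.006 -0.007  0.009] rot [-0.0001 -0.     -0.0002]
[-0.25668209 -1.93260619  3.76492212] 0.008012750235488234 24.025
0.02 [0.029 0.105]
0.04 [0.032 0.109]
0.06 [0.036 0.159]
0.08 [0.039 0.117]
0.1 [0.044 0.12 ]
0.12 [0.048 0.086]
scene blob px 223 [143.  73.] tray xy [0.087 0.009] z max 0.195
scene blob px 169 [170.  74.] tray xy [-0.005  0.003] z max 0.2
scene blob px 20 [134.  84.] tray xy [0.088 0.035] z max 0.169
scene blob px 19 [145.  91.] tray xy [ 0.121 -0.009] z max 0.133
```

```bash
P="python3 -m pendant"
$P '[{"dp":[0,-0.008,0.012],"rotation":[0,0,0],"jaw":0},{"dp":[0,-0.008,0.012],"rotation":[0,0,0],"jaw":0},{"dp":[0,-0.008,0.012],"rotation":[0,0,0],"jaw":0.3},{"dp":[0,-0.008,0.012],"rotation":[0,0,0],"jaw":0.3},{"dp":[0,-0.008,0.012],"rotation":[0,0,0],"jaw":0.3},{"dp":[0,-0.008,-0.15],"rotation":[0,0,0],"jaw":0.3},{"dp":[0,-0.008,-0.4],"rotation":[0,0,0],"jaw":0.3},{"dp":[0,0.1,-0.7],"rotation":[0,0,0],"jaw":0.3}]'
$P '[{"dp":[0,0.4,-0.1],"rotation":[0,0,0],"jaw":0.3},{"dp":[0,0.8,-0.1],"rotation":[0,0,0],"jaw":0.3},{"dp":[0,1,-0.1],"rotation":[0,0,0],"jaw":0.3},{"dp":[0,1,-0.1],"rotation":[0,0,0],"jaw":0.3}]'
$P '[{"dp":[0,0.4,-0.1],"rotation":[0,0,0],"jaw":0.3},{"dp":[0,0.8,-0.1],"rotation":[0,0,0],"jaw":0.3},{"dp":[0,1,-0.1],"rotation":[0,0,0],"jaw":0.3},{"dp":[0,1,-0.1],"rotation":[0,0,0],"jaw":0.3}]'
python3 - <<'E'
from lie import *; lie(104)
from pot import *; pots("scene"); t=pots("top"); s=camera("scene")
a=cv2.resize(t["image"][100:330,250:512],(400,351)); b=cv2.resize(s["image"][40:240,40:268],(400,351)); save(np.hstack([a,b]),"fin",1)
E
```

```text
time: 25.12
ee_pos: [0.5186, -0.185, 0.2438]
eef_rot: [0.023, 0.985, -0.174, -0.004]
ft_force: [0.8, 0.9, -0.3]
width: 0.0262
grip_force: 0.0
time: 25.62
ee_pos: [0.5254, -0.0358, 0.2046]
eef_rot: [0.019, 0.985, -0.174, -0.004]
ft_force: [-0.1, -0.5, -0.5]
width: 0.0261
grip_force: 0.0
time: 26.12
ee_pos: [0.5319, 0.1086, 0.1677]
eef_rot: [0.02, 0.985, -0.174, -0.004]
ft_force: [0.0, -0.9, -0.2]
width: 0.0262
grip_force: 0.0
dp [-0.003 -2.118  0.907] rot [-0.0001 -0.0001  0.0003]
[ 0.28356544 -0.16151623  0.10015167] 0.025937747710411893 26.175
0.02 [0.029 0.106]
0.04 [0.035 0.112]
0.06 [0.04  0.154]
0.08 [0.045 0.122]
0.1 [0.05  0.127]
0.12 [0.055 0.083]
top blob px 350 [475. 235.] tray xy [ 0.176 -0.005] z max 0.168
top blob px 28 [476. 255.] tray xy [ 0.186 -0.044] z max 0.052
```

View pics/fin.png

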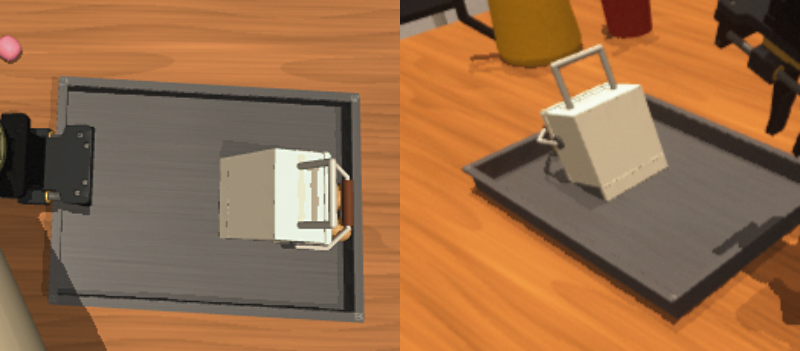

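The pail lies on its front at 104°. The potatoes show beyond its mouth, partly under the bail at about (345,190) and (345,230) of the left half. I now check numerically that both are out and at rest.

```bash
python3 - <<'E'
from lp import *
for k in range(2):
  for cam in("top","scene"):
    t=camera(cam); W=world(t); I=t["image"]; q=np.stack([(W[...,:2]-c)@ex,(W[...,:2]-c)@ey],-1)
    hsv=cv2.cvtColor(I,cv2.COLOR_RGB2HSV)
    m=((hsv[...,1]>90)&(hsv[...,0]<22)&(q[...,0]>-.02)&(q[...,0]<.196)&(abs(q[...,1])<.14)&(W[...,2]>.008)&(W[...,2]<.06)).astype(np.uint8)
    n,l,st,ce=cv2.connectedComponentsWithStats(m,connectivity=4)
    for i in range(1,n):
        if st[i,4]>6: o=l==i; print(k,cam,st[i],"x",np.percentile(q[o][:,0],[3,97]).round(3),"y",np.percentile(q[o][:,1],[3,97]).round(3),"z",np.percentile(W[o][:,2],[3,97]).round(3),"rgb",np.median(I[o],0))
t=camera("top"); W=world(t); q=(W[...,:2]-c)@ex; u=(W[...,:2]-c)@ey
print("bail z",np.max(W[...,2][(q>.15)&(q<.19)&(abs(u)<.03)&(W[...,2]<.2)]))
E
```

```text
0 top [467 218  15  41 378] x [0.169 0.187] y [-0.046  0.027] z [0.028 0.056] rgb [110.  67.  40.]
0 scene [ 86 134   7   4  16] x [0.194 0.196] y [0.119 0.132] z [0.021 0.031] rgb [54. 41. 33.]
0 scene [ 91 136   4   4   7] x [0.195 0.196] y [0.114 0.122] z [0.013 0.019] rgb [51. 39. 32.]
1 top [467 218  15  41 379] x [0.168 0.188] y [-0.046  0.027] z [0.029 0.056] rgb [110.  67.  40.]
1 scene [ 94 135   3   6  10] x [0.194 0.196] y [0.109 0.117] z [0.01 0.02] rgb [51.  38.  30.5]
bail z 0.05713412123588868
```

```bash
python3 - <<'E'
from lp import *
for k in range(1):
    t=camera("top"); W=world(t); I=t["image"]; q=np.stack([(W[...,:2]-c)@ex,(W[...,:2]-c)@ey],-1)
    hsv=cv2.cvtColor(I,cv2.COLOR_RGB2HSV)
    m=((hsv[...,1]>80)&(hsv[...,0]<22)&(q[...,0]>.1)&(q[...,0]<.196)&(abs(q[...,1])<.14)&(W[...,2]>.006)&(W[...,2]<.047)).astype(np.uint8)
    n,l,st,ce=cv2.connectedComponentsWithStats(m)
    for i in range(1,n):
        if st[i,4]>3: o=l==i; print(st[i],"x",np.percentile(q[o][:,0],[3,97]).round(3),"y",np.percentile(q[o][:,1],[3,97]).round(3),"z",np.percentile(W[o][:,2],[3,97]).round(3),"rgb",np.median(I[o],0))
sub=I[216:262,462:486]; z=(W[216:262,462:486,2]*1000).astype(int); 
for row in range(0,46,2): print(216+row," ".join(f"{a:3d}/{b:3d}" for a,b in zip(z[row,::2],sub[row,::2,0])))
E
```

```text
[471 221   4  18  62] x [0.172 0.179] y [-0.009  0.024] z [0.03  0.046] rgb [100.   72.5  42.5]
[467 241  10  16  71] x [0.166 0.18 ] y [-0.045 -0.018] z [0.028 0.046] rgb [125. 104.  65.]
[472 250   9   9  26] x [0.179 0.195] y [-0.049 -0.035] z [0.023 0.035] rgb [182.5 129.   73.5]
216 106/181 105/238 168/177 169/238 170/126   2/ 89   4/ 26  48/154  50/238  34/ 41  35/107  37/106
218 104/180 104/238 169/176 171/239 167/105   4/ 90  50/ 52  51/ 96  55/124  56/115  35/107  36/106
220 104/178 103/238 168/176 171/237 167/143   8/ 48  50/ 50  54/ 97  53/128  50/111  37/107  34/106
222 107/198 103/238 169/174 170/237 170/182  35/ 93  49/ 49  51/ 97  53/128  53/111  34/107  36/106
224 102/199 103/239 170/171 172/237 168/198  37/100  46/ 47 922/ 97  52/129  53/113  36/106  34/106
226 100/199 106/240 168/171 170/237 169/202  41/208  44/ 45  50/ 96  50/128  53/112  33/106  35/107
228 103/124 105/241 168/170 169/236 167/200  39/224  49/ 43  51/ 95  53/127  54/113  35/105  37/107
230 105/124 103/241 167/170 168/237 171/206  40/236  47/ 37  52/ 97  54/128  54/114  38/107  38/106
232 103/125 104
[... 784 characters left out ...]

248 156/112 164/111 166/133 171/216 167/200  36/234  38/205  45/114  49/249  29/ 27  37/109  36/107
250 104/136 104/247 104/244  38/225  38/229  36/236  36/ 95  48/185  48/231  30/ 71  39/111  38/106
252 105/208 105/237 105/236  34/198  38/203  35/100  52/195  51/226  34/226  27/ 34  34/112  35/107
254 104/219 105/237 105/236  30/111  33/102  55/201  50/227  34/215  32/203  29/ 23  36/112  35/105
256 104/219 103/236 104/238  28/ 82  54/208  54/227  31/184  31/182  16/ 25  26/ 31  34/111  37/106
258 103/222 105/238 105/236  54/213  54/223  21/ 93   5/ 68  12/ 32  22/ 37  28/ 30  34/113  37/106
260   3/113  56/125  57/222  58/221   4/101   4/ 91   3/ 75  12/ 37  20/ 35  28/ 32  36/111  36/108
```

Both potatoes rest on the tray floor at x ≈ 0.175, y ≈ 0.007 and -0.035 in the tray frame, with tops at 40 and 38 mm. The pail mouth ends at x ≈ 0.13, and nothing is moving. The robot is clear, so I hand in.

```bash
python3 -c "
from bench import r
print(r.close_job())"
```

```text
the job is handed in; nothing more can be done
None
```

I stood the pail in the tray, let go, and tipped it gently by its loop. It now lies on its front with both potatoes out in the tray, and the job is handed in at about 26 s of the 62 s allowed. On the way I set the pail down once on the work surface to regrip the bail.

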